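# Slide the sample board along its rails into the notches and turn the keeper over it

### The arm

A 6-joint arm with a two-finger parallel gripper is mounted at the origin on the work surface. World frame = base frame: x ahead of the robot, y to its left, z up, the work surface at z = 0. Lengths are in m, angles in degrees, forces in N, time in s.
With the tool pointing down it reaches from about 0.325 to 0.925 m from the base axis. Payload 3.1 kg.
Tool frame: the origin (TCP) lies at the very end of the fingers, on their centre line; the grasp point (between the pads) lies 19 mm behind it; z points along the fingers, y is the line along which they close (so a half turn about z gives the same grasp; the last joint's range is limited). The gripper opens to 85 mm and grips with 20 to 120 N. Pads are 22 mm wide; open, the fingers measure 114 mm over their backs; the gripper's body (76 mm by 85 mm) begins 54 mm behind the grasp point. The pads swing forward as they close: fully open they stand 13 mm farther back than shut.
Start: joints at [-6.429, 12.427, 92.441, -0, 75.132, -6.429], TCP at [0.625, 0, 0.21] pointing down, gripper open.
Joint ranges: [-157.48, 157.48], [-44.54, 120.13], [17.64, 146.25], [-64.5, 244.5], [7.68, 150.69], [-147.95, 147.95]. Speed limits (degrees/s): [159.86, 159.86, 180, 180, 180, 180].

### API

Orientations are given as a 3x3 rotation matrix whose columns are the frame's x, y, z axes.
In Python, from plant import get_obs, snapshot, r gives the robot as it stands.
- The arm moves only by the tool play_rows, never from a script. Its argument "plan" is a list that holds one entry, the list of rows, each a list of 7 numbers: the shift along the tool's x, y, z in units of 20 mm (1.0 is 20 mm), then the turn, a rotation vector about the tool's x, y, z in units of 0.1 rad (1.0 is 0.1 rad), then the closure, from 0 (fully open) to 1 (shut). A call has 1 to 10 rows; each row shifts and turns the commanded pose from where the row before left it, along the tool's axes as they then stand; what a row does not reach is not made up. A row lasts 1/8 s, in which the tool goes at most 62.5 mm and 10.7 degrees, less where a joint would pass 70% of its speed; a pose out of reach is approached as far as the arm can. A call with a number of a shift or a turn outside -1 to 1 is refused whole. A call with a gripper value outside its range is refused whole. The fingers move at their own pace and stop on an object; "squeeze" is the grip in N (left out, the last holds). Time passes only in rows, so rows that do not move let the fingers close. It gives the time, the measured TCP pose, the force, the opening and the grip force at its end, in the units of the state.
- get_obs(): the state, without advancing time (a new reading comes with each control period).
- snapshot(name): name is "scene" or "side" or "wrist"; returns a dict with "frame" (400x640x3 uint8, red, green, blue), "depth" (400x640 float32, m along the optical axis (not along the pixel's ray), 0 where there is no reading), "fx", "fy", "cx", "cy" (pixels), "D" ([k1, k2, p1, p2, k3] as OpenCV has them; the pictures are not rectified), "position" and "rotation" of the camera in the world. Camera axes: x right, y up, looking along -z (the intrinsics and any distortion apply to the point x, -y, -z); pixel columns grow to the right and rows downward; lengths in m; the calibration is good to about 2 mm. A picture is of the moment at which its call begins.
- r.hand_in(): hands the job in; it is judged then, once.
The state is a dict: "clock": time; "qpos": joint angles; "joint_vel": joint speeds; "tau": joint torques, N m; "tcp_pos": TCP position; "tool_rot": TCP orientation; "force": force on the tool from outside, world axes, zero at the start; "wrist_torque": the same for the moment, N m; "gripper_width": finger opening in m; "grasp_force": force on a finger pad.
Only numpy, scipy, OpenCV 4.12 (cv2) and the standard library are available. Lean on these libraries where they do the work, as an engineer would, in place of code of your own. Each camera call takes 0.05 s, during which the arm holds its last target. There are 200 camera calls.

### The job

Push the aluminium sample board along its rails, by the upright lip at its back edge, until you feel it drop level into the locating notches. Then push the keeper arm round by its peg, across the edge of the board, as far as it goes. Use the fingertips only and lift nothing: the board stays down on the rails, the jar stays standing in its ring on the board, and the other things are left where they are.

Things in the scene. Friction and masses are not known exactly. Their poses are not given: they have to be found in the camera images.
- deck: Fixed shaker deck: grey base plate 200 x 400 x 10 mm (deck x -100 to 100, y -210 to 190), origin on the work surface, z up. Two steel rails run along its y at x 31 to 60 and -60 to -31, y -200 to 180; their running surface is 30 mm above the work surface, with an open 60 mm channel between them. The board is slid towards the deck's +y.
- seat (a point): Point on the deck at deck x 0, y 60, z 22 mm: where the board's origin lies once the board has dropped in. Axes as the deck's. Each rail has an inner and an outer track with one notch each, 15 mm long and 8 mm deep: inner ones at deck y 110, outer ones at deck y 10 mm. The notches stop the seated board going further.
- board: Loose aluminium board: plate 120 (x) x 140 (y) x 8 mm on four 12 mm round feet, about 0.5 kg. Origin at its centre, level with the undersides of its feet; the plate spans z 10 to 18 mm. It starts on the rails, origin 30 mm above the work surface and 80 to 130 mm short of the seat, y along the deck's +y. A keel guides it with 2 mm play; friction a few N. It drops 8 mm, level, at the seat only.
- lip (a point): Middle of the outer (-y) face of the board's upright push lip, which is 60 mm wide in x, 5 mm thick and stands at the board's -y edge from z 18 to 40 mm above the board's origin. This point is at board x 0, y -70, z 30 mm; push it towards +y. Axes as the board's.
- pocket (a point): Centre of the plastic ring (inner radius 24 mm, 7 mm high) on the board's top in which the jar stands, at board x 0, y -5, z 18 mm. Axes as the board's.
- keeper (a joint): Angle of the keeper, a flat metal arm 16 mm wide, 6 mm thick, 45 mm long. 0: it points along the deck's +y, clear of the board (starts at -0.2 to 0.25); it grows clockwise seen from above; at its stop, 1.57, it points along the deck's +x, across the board's edge. Stiff (about 1 N at the peg), stays where left. Its underside is 3.5 mm over the seated board; a board not dropped blocks it.
- keeper_pivot (a point): Keeper's pivot axis, at deck x -85, y 100, z 43.5 mm. Axes as the deck's.
- keeper_peg (a point): Top centre of the round peg (10 mm diameter) that stands on the keeper arm 37 mm from the pivot, from 49.5 to 74.5 mm above the work surface. y of this point points from the pivot to the peg.
- jar: Capped jar, 44 mm diameter, 45 mm high, standing loose in the ring on the board. Origin at the centre of its underside.
- vial_a: Bystander: capped vial, 24 mm diameter, 42 mm high, standing on the deck's base plate beside the -x rail. Origin at the centre of its underside.
- vial_b: Bystander: like vial_a, beside the +x rail.
- bottle: Bystander: bottle 66 mm diameter, 140 mm high, on the bench. Origin at the centre of its underside.
- beaker: Bystander: beaker 68 mm diameter, 85 mm high, on the bench. Origin at the centre of its underside.
- tipbox: Bystander: pipette tip box 120 x 85 x 58 mm on the bench. Origin at the centre of its underside.
- pen: Bystander: marker pen 130 mm long, 11 mm thick, lying along its x on the deck's base plate beside the +x rail. Origin under its middle.
There are look-alikes about, which are no part of the job. What is meant by the board is not purple, and is the smaller of those in its own colour.

How it is judged (in metres and radians):
On the way:
1. the board has dropped into the notches, level, with the keeper still open (z of board in the frame of deck between 0.018 and 0.0255 m and y of board in the frame of deck between 0.055 and 0.065 m and x of board in the frame of deck between -0.006 and 0.006 m and angle between board's own z axis and vertical below 0.035 rad and angle between the y axis of board and the y axis of deck, either way round below 0.06 rad and value of joint keeper below 0.6 rad), for 0.2 s.
At the end, for the whole second after the job is handed in: The board sits down in all four notches (origin within 5 mm of the seat along the rails, about 22 mm above the work surface, not above 25.5 mm, level within 2 degrees), the keeper is turned to at least 1.45 rad over its edge, the jar stands in its ring on the board, all at rest (z of board in the frame of deck between 0.018 and 0.0255 m and y of board in the frame of deck between 0.055 and 0.065 m and x of board in the frame of deck between -0.006 and 0.006 m and angle between board's own z axis and vertical below 0.035 rad and angle between the y axis of board and the y axis of deck, either way round below 0.06 rad and angle between jar's own z axis and vertical below 0.12 rad and z of jar in the frame of board below 0.023 m and horizontal distance between jar and pocket below 0.008 m and value of joint keeper above 1.45 rad and linear speed of each of board, jar below 0.01 m/s); the robot touches nothing.
It fails at once if the board was lifted off the rails or pushed off them (z of board in the frame of deck above 0.042 m or z of board in the frame of deck below 0.012 m or angle between board's own z axis and vertical above 0.2 rad).
It fails at once if the jar was lifted or tipped out of its ring (z of jar in the frame of board above 0.035 m or angle between jar's own z axis and vertical above 0.4 rad).
It fails at once if a bystander was moved, lifted or knocked over (distance of any of vial_a, vial_b, bottle, beaker, tipbox, pen from where it was at the start of the episode above 0.02 m or angle between any of vial_a, vial_b, bottle, beaker's own z axis and vertical above 0.4 rad).
It also fails if it takes over 51 s, if anything falls off the work surface, if the arm or the gripper's body presses on something with over 40 N, if the wrist force passes 120 N, or if a joint passes its speed limit or range.

## Working session

There is one attempt and no reset: what is moved stays moved. The work goes in short steps, Python scripts to look and compute and a tool call to move; the robot and the scene stay as the last step left them, time stands still between calls to the robot, and variables do not carry over. Pictures are saved under pics/ and viewed, at most 10 in all, crops included, and the job is handed in when it is done.

Besides the shell and the picture viewer there is one more tool, called by a JSON object that holds its "method" and its "body", one argument or row to a line. play_rows: Moves the arm, as the interface text tells. Its arguments: {"type":"object","properties":{"plan":{"type":"array","items":{"type":"array","items":{"type":"array","items":{"type":"number"}}}},"squeeze":{"type":"number"}},"required":["plan"]}

```bash
mkdir -p pics
cat > h.py <<'E'
import numpy as np,cv2
from plant import get_obs,snapshot,r
def K(s): return np.array([[s['fx'],0,s['cx']],[0,s['fy'],s['cy']],[0,0,1.]])
def ray(s,uv):
    p=cv2.undistortPoints(np.array(uv,float).reshape(-1,1,2),K(s),np.array(s['D'],float)).reshape(-1,2)
    d=np.c_[p[:,0],-p[:,1],-np.ones(len(p))]
    return d@np.array(s['rotation']).T
def plane(s,uv,z):
    d=ray(s,uv);o=np.array(s['position']);return o+d*((z-o[2])/d[:,2])[:,None]
def cloud(s):
    h,w=s['depth'].shape
    uv=np.stack(np.meshgrid(np.arange(w),np.arange(h)),-1).reshape(-1,2)
    return (np.array(s['position'])+ray(s,uv)*s['depth'].reshape(-1,1)).reshape(h,w,3)
def proj(s,P):
    c=(np.array(P)-s['position'])@np.array(s['rotation'])
    c=c*[1,-1,-1]
    return cv2.projectPoints(c.reshape(-1,1,3),np.zeros(3),np.zeros(3),K(s),np.array(s['D'],float))[0].reshape(-1,2)
E
python3 - <<'E'
from h import *
import pickle
for n in ("scene","side"):
    s=snapshot(n);pickle.dump(s,open(n+'.pkl','wb'))
    cv2.imwrite(f'pics/{n}0.png',s['frame'][...,::-1]);print(n,s['position'],s['rotation'],s['fx'],s['D'])
o=get_obs();print(o['tcp_pos'],o['tool_rot'],o['clock'])
E
```

```text
scene [ 0.99811291 -0.44725045  0.77292712] [[ 0.66781075 -0.51742273  0.53507244]
 [ 0.7443079   0.46989255 -0.47455953]
 [-0.00587867  0.7151746   0.69892112]] 370.3938463126643 [-0.02528657  0.          0.          0.          0.        ]
side [ 0.46232466 -0.92359478  0.67812662] [[ 0.9996056  -0.00112753 -0.02806009]
 [-0.0229982   0.54054259 -0.84100225]
 [ 0.01611593  0.8413159   0.54030347]] 451.5964957465489 [-0.08211187  0.          0.          0.          0.        ]
[6.24218959e-01 1.25642053e-04 2.09091443e-01] [[-2.63999314e-05  9.99997666e-01 -2.16058735e-03]
 [ 9.99999967e-01  2.69533636e-05  2.56120237e-04]
 [ 2.56177874e-04 -2.16058051e-03 -9.99997633e-01]] 0.1
```

View pics/scene0.png

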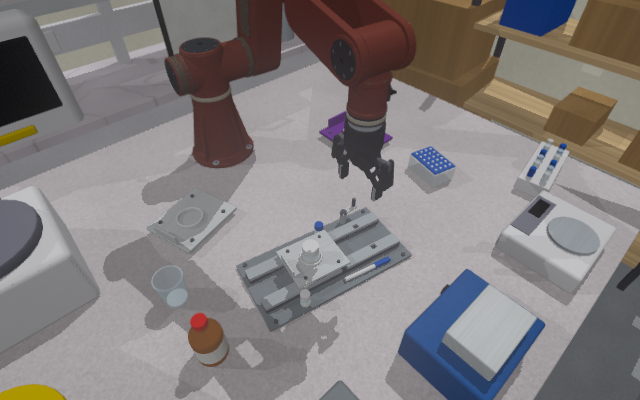

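View pics/side0.png

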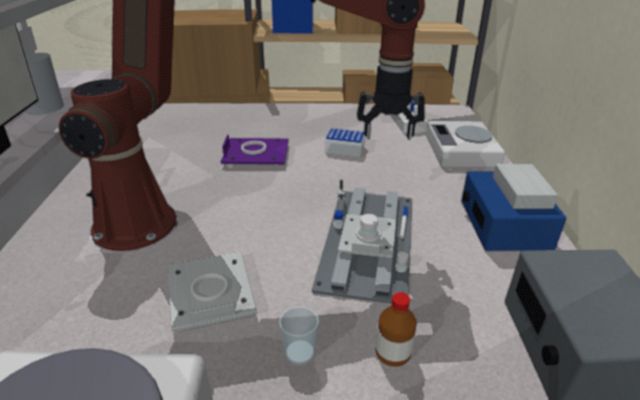

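Three boards are visible. The purple one is at scene (355,133). A large aluminium one lies on the bench at scene (190,218), side (210,290). The small aluminium one is on the rails at scene (312,255), side (367,237), with a jar in its ring. The last fits: it isn't purple and is the smaller of the aluminium two. I'll confirm it in an enlarged crop and measure.

Run:
```python
from h import *
import pickle
a=pickle.load(open('scene.pkl','rb'));b=pickle.load(open('side.pkl','rb'))
ca=cv2.resize(a['frame'][195:335,225:425],(800,560),interpolation=cv2.INTER_CUBIC)
cb=cv2.resize(b['frame'][170:310,300:440],(560,560),interpolation=cv2.INTER_CUBIC)
cv2.imwrite('pics/crop_a.png',ca[...,::-1]);cv2.imwrite('pics/crop_b.png',cb[...,::-1])
for s,(y0,y1,x0,x1) in ((a,(200,335,230,420)),(b,(180,305,305,420))):
    P=cloud(s)[y0:y1,x0:x1].reshape(-1,3);P=P[np.isfinite(P).all(1)]
    print(np.histogram(P[:,2],bins=np.arange(-.01,.13,.005)))
    Q=P[(P[:,2]>.006)&(P[:,2]<.014)]
    print('base',cv2.minAreaRect(Q[:,:2].astype(np.float32)*1000),len(Q))
    Q=P[(P[:,2]>.044)&(P[:,2]<.052)]
    print('plate',cv2.minAreaRect(Q[:,:2].astype(np.float32)*1000),np.median(Q,0),len(Q))
    Q=P[(P[:,2]>.080)]
    print('jar?',Q.min(0),Q.max(0),len(Q))
```

```text
(array([   0, 6361, 8183, 2109, 2847,  395,  498, 1028, 1207,   24,   98,
       1675,  455,   73,   58,   82,   47,    7,   24,   28,  172,  106,
         75,    0,    0,    0,    0,    0]), array([-0.01 , -0.005,  0.   ,  0.005,  0.01 ,  0.015,  0.02 ,  0.025,
        0.03 ,  0.035,  0.04 ,  0.045,  0.05 ,  0.055,  0.06 ,  0.065,
        0.07 ,  0.075,  0.08 ,  0.085,  0.09 ,  0.095,  0.1  ,  0.105,
        0.11 ,  0.115,  0.12 ,  0.125,  0.13 ]))
base ((552.2861328125, -8.335601806640625), (494.3750305175781, 297.0948181152344), 78.73619842529297) 4807
plate ((583.210693359375, -41.6287841796875), (148.53582763671875, 299.685302734375), 1.4147865772247314) [ 0.59708899 -0.10126192  0.04834876] 1990
jar? [ 0.56185445 -0.44725045  0.08002602] [ 0.99811291 -0.00792857  0.77292712] 503
(array([   0,  942, 4169, 1008, 3506,  168,  246,  354, 1300,   31,  110,
        988,  583,  142,  110,  112,   72,   22,   30,   34,  129,   35,
          0,    0,    0,    0,    0,    2]), array([-0.01 , -0.005,  0.   ,  0.005,  0.01 ,  0.015,  0.02 ,  0.025,
        0.03 ,  0.035,  0.04 ,  0.045,  0.05 ,  0.055,  0.06 ,  0.065,
        0.07 ,  0.075,  0.08 ,  0.085,  0.09 ,  0.095,  0.1  ,  0.105,
        0.11 ,  0.115,  0.12 ,  0.125,  0.13 ]))
base ((548.489501953125, -54.967376708984375), (407.21112060546875, 285.1430969238281), 78.82682037353516) 4385
plate ((580.390625, -46.40692138671875), (147.93812561035156, 296.4281921386719), 2.0661096572875977) [ 0.57780603 -0.10892771  0.04916732] 1398
jar? [ 0.46232466 -0.92359478  0.0800223 ] [ 0.61855328 -0.08426478  0.67812662] 512
```

View pics/crop_a.png

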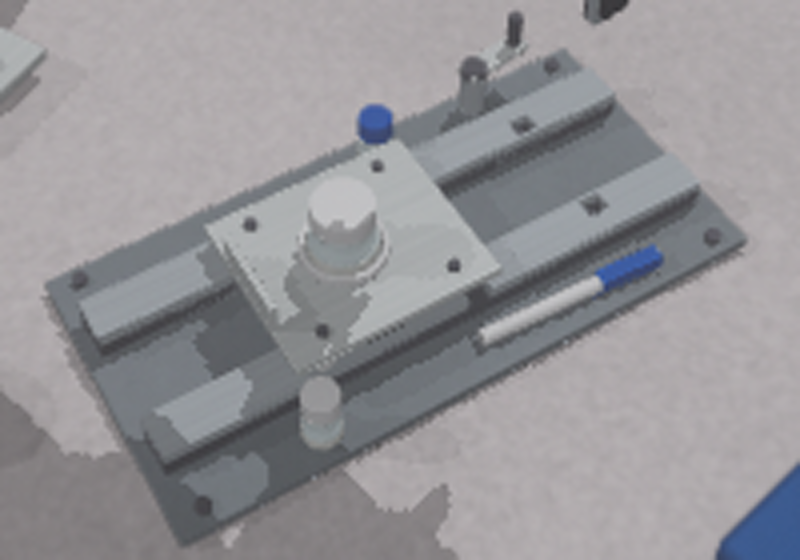

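View pics/crop_b.png

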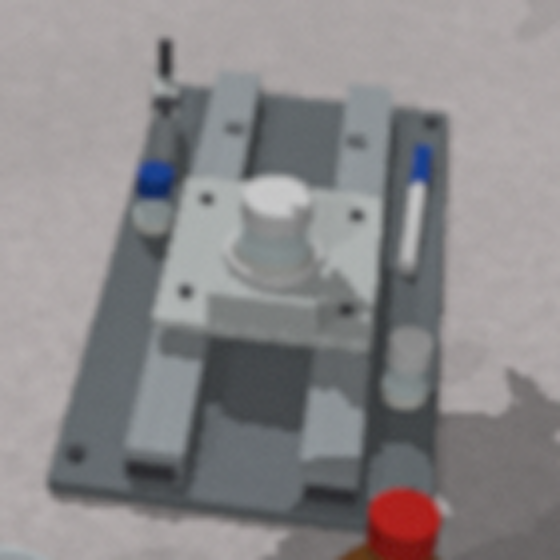

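The crops confirm it: the small aluminium board on the rails has the jar, and its lip faces the side camera at side (365,249). The keeper peg is at scene (354,199), side (341,181). vial_a (blue cap) is beside the -x rail, and vial_b and the pen are on the +x side. Next I'll measure the deck corners, plate, lip, peg and jar.

Run:
```python
from h import *
import pickle
a=pickle.load(open('scene.pkl','rb'));b=pickle.load(open('side.pkl','rb'))
A=lambda l:np.array(l)/4.+[225,195]-.375
B=lambda l:np.array(l)/4.+[300,170]-.375
f=lambda n,p:print(n,(np.round(p[:,:2]*1000,1)).tolist())
# deck corners (-100,-210),(-100,190),(100,190),(100,-210)
DA=plane(a,A([(46,290),(565,50),(747,242),(183,545)]),.01);DB=plane(b,B([(52,490),(163,88),(448,113),]),.01)
f('deckA',DA);f('deckB',DB)
L=np.array([(-100,-210),(-100,190),(100,190),(100,-210)])/1000.
W=np.r_[DA[:,:2],DB[:,:2]];LL=np.r_[L,L[:3]]
lm,wm=LL.mean(0),W.mean(0);H=(LL-lm).T@(W-wm);U,S,V=np.linalg.svd(H);R=V.T@U.T
t=wm-R@lm;print('yaw',np.degrees(np.arctan2(R[1,0],R[0,0])),'t',t*1000,'res',np.round(((LL@R.T+t)-W)*1000,1).tolist())
todeck=lambda p:np.c_[(p[:,:2]-t)@R,p[:,2:]]
np.savez('deck.npz',R=R,t=t)
f('plateA far corners',todeck(plane(a,A([(403,140),(500,268),(207,228)]),.048)))
f('plateB',todeck(plane(b,B([(187,180),(382,195)]),.048)))
f('lip top outer B',todeck(plane(b,B([(209,291),(317,301)]),.07)))
f('lip foot? B',todeck(plane(b,B([(207,322),(316,331)]),.048)))
f('plate bottom near B',todeck(plane(b,B([(155,320),(370,345)]),.048)))
f('pegtop A',todeck(plane(a,A([(515,15)]),.0745)));f('pegtop B',todeck(plane(b,B([(165,42)]),.0745)))
f('jar top A',todeck(plane(a,A([(342,203)]),.093)));f('jar top B',todeck(plane(b,B([(278,192)]),.093)))
f('notchA',todeck(plane(a,A([(522,125),(594,204)]),.03)))
f('vial_a cap A',todeck(plane(a,A([(376,115)]),.052)));f('vial_b cap A',todeck(plane(a,A([(321,390)]),.052)))
f('knob A',todeck(plane(a,A([(474,68)]),.045)));f('knob B',todeck(plane(b,B([(165,115)]),.045)))
# lip/peg by depth
for s in(a,b):
    P=cloud(s).reshape(-1,3);Q=todeck(P)
    for n,m in(('lip',(abs(Q[:,0])<.03)&(Q[:,2]>.056)&(Q[:,2]<.075)&(Q[:,1]>-.16)&(Q[:,1]<-.08)),('peg',(Q[:,0]<-.05)&(Q[:,0]>-.14)&(Q[:,2]>.055)&(Q[:,2]<.085)&(Q[:,1]>.07)&(Q[:,1]<.18))):
        if m.sum():print(n,m.sum(),np.round(np.percentile(Q[m],[5,50,95],axis=0)*1000,1).tolist())
```

```text
deckA [[459.2, -241.8], [533.5, 150.5], [728.2, 110.3], [650.3, -278.5]]
deckB [[457.0, -247.7], [532.4, 143.6], [727.3, 111.8]]
yaw -10.799061983689631 t [594.54389258 -56.88530971] res [[-2.3, -2.7], [-1.6, -2.0], [0.2, 0.7], [3.1, -3.4], [-0.0, 3.3], [-0.5, 4.9], [1.1, -0.8]]
plateA far corners [[-59.4, 29.9], [56.1, 26.0], [-61.6, -110.0]]
plateB [[-61.8, 23.0], [56.4, 29.3]]
lip top outer B [[-33.1, -109.9], [25.1, -107.9]]
lip foot? B [[-33.2, -109.4], [26.2, -106.3]]
plate bottom near B [[-61.5, -112.9], [55.9, -112.8]]
pegtop A [[-95.0, 140.9]]
pegtop B [[-92.7, 139.5]]
jar top A [[-4.1, -46.9]]
jar top B [[-3.2, -43.3]]
notchA [[-42.4, 113.0], [36.1, 113.4]]
vial_a cap A [[-83.9, 24.4]]
vial_b cap A [[74.9, -107.5]]
knob A [[-91.1, 106.5]]
knob B [[-85.8, 97.3]]
lip 77 [[-26.4, -112.2, 57.8], [0.1, -111.0, 69.0], [24.1, -107.5, 71.8]]
peg 26 [[-95.7, 135.1, 55.9], [-91.3, 138.1, 70.4], [-88.1, 142.8, 76.0]]
lip 172 [[-26.3, -113.8, 57.3], [-2.1, -111.6, 65.4], [22.1, -108.0, 71.3]]
peg 33 [[-97.3, 120.7, 56.5], [-92.5, 137.3, 67.3], [-89.0, 141.2, 77.4]]
```

```bash
cat >> h.py <<'E'
try:
    _d=np.load('deck.npz');R=_d['R'];T=_d['t']+R@np.array([-.0027,.002])
except Exception: pass
def world(x,y): return R@np.array([x,y])/1000+T   # deck mm -> world m
def deck(p): return R.T@(np.array(p)[:2]-T)*1000
def togo(x,y,z):
    """shift to deck x,y mm, z m, in tool units of 20 mm; and state"""
    o=get_obs();M=np.array(o['tool_rot']);p=np.array(o['tcp_pos'])
    print('t',round(o['clock'],2),'deck',deck(p).round(1),'z',p[2].round(4),'tool x in deck deg',np.degrees(np.arctan2(*(R.T@M[:2,0])[::-1])).round(1),'F',np.round(o['force'],1),'w',round(o['gripper_width'],4),'q6',round(o['qpos'][5],1))
    print('units',(M.T@(np.r_[world(x,y),z]-p)/.02).round(2))
E
python3 - <<'E'
from h import *
import pickle
a=pickle.load(open('scene.pkl','rb'))
togo(0,-155,.21)
print('bottle',deck(plane(a,[(199,319)],.14)[0]),'tipbox',deck(plane(a,[(432,160)],.058)[0]), world(-110,139))
E
```

```text
t 0.1 deck [21.2 59.6] z 0.2091 tool x in deck deg 100.8 F [0.2 0.2 0.3] w 0.0855 q6 -6.4
units [-10.34  -3.05  -0.04]
bottle [  73.758405   -329.34573642] tipbox [-118.14746599  454.78661101] [0.51025827 0.10273369]
```

{"method": "play_rows", "body": {
  "plan": [
    [[0, 0, 0, 0, 0, 0.94, 1], [0, 0, 0, 0, 0, 0.94, 1], [-1, -0.2, 0, 0, 0, 0, 1], [-1, -0.2, 0, 0, 0, 0, 1], [-1, -0.2, 0, 0, 0, 0, 1], [-1, -0.2, 0, 0, 0, 0, 1], [-1, -0.2, 0, 0, 0, 0, 1], [-1, 0, 0, 0, 0, 0, 1], [-1, 0, 0, 0, 0, 0, 1], [-1, 0, 0, 0, 0, 0, 1]]
  ]
}}

```text
clock: 1.35
tcp_pos: [0.5753, -0.1548, 0.2103]
tool_rot: [[0.187, 0.982, 0.0], [0.982, -0.187, -0.0], [-0.0, 0.0, -1.0]]
force: [0.3, -0.4, -0.0]
gripper_width: 0.0001
grasp_force: 0.0
```

{"method": "play_rows", "body": {
  "plan": [
    [[-1, 0, 0.5, 0, 0, 0, 1], [-1, 0, 1, 0, 0, 0, 1], [-0.7, 0, 1, 0, 0, 0, 1], [0, 0, 1, 0, 0, 0, 1], [0, 0, 1, 0, 0, 0, 1], [0, 0, 0, 0, 0, 0, 1], [0, 0, 0, 0, 0, 0, 1]]
  ]
}}

```text
clock: 2.22
tcp_pos: [0.5659, -0.2061, 0.1206]
tool_rot: [[0.186, 0.983, 0.001], [0.983, -0.186, -0.0], [-0.0, 0.001, -1.0]]
force: [0.5, 0.4, 0.5]
gripper_width: 0.0002
grasp_force: 0.0
```

Run:
```python
from h import *
togo(0,-153,.053)
s=snapshot('wrist');cv2.imwrite('pics/w1.png',s['frame'][...,::-1])
```

```text
t 2.23 deck [   2.5 -153.9] z 0.1206 tool x in deck deg 90.1 F [0.5 0.4 0.5] w 0.0002 q6 -16.0
units [ 0.05 -0.13  3.38]
```

View pics/w1.png

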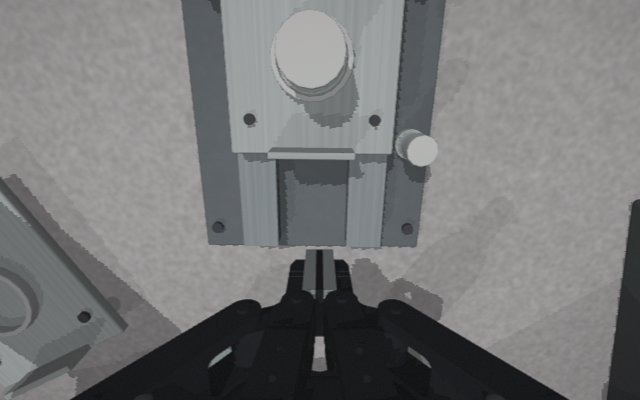

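The wrist view shows the lip at (269–355,154), the jar at (312,50), and the shut fingertips centred on column 319, just short of the lip. I'll cross-check the lip position, then lower and push.

Run:
```python
from h import *
s=snapshot('wrist')
for uv,z in (((269,157),.07),((355,158),.07),((208,243),.01),((416,246),.01),((232,152),.048),((392,152),.048)):
    print(uv,deck(plane(s,[uv],z)[0]).round(1))
```

```text
(269, 157) [ -31.8 -111.1]
(355, 158) [  26.9 -111.6]
(208, 243) [-103.5 -205.4]
(416, 246) [  95.7 -208.1]
(232, 152) [ -62.8 -111.5]
(392, 152) [  57.  -111.2]
```

{"method": "play_rows", "body": {
  "plan": [
    [[0, -0.1, 0.5, 0, 0, 0, 1], [0, 0, 1, 0, 0, 0, 1], [0, 0, 1, 0, 0, 0, 1], [0, 0, 0.8, 0, 0, 0, 1], [0.4, 0, 0, 0, 0, 0, 1], [0.4, 0, 0, 0, 0, 0, 1], [0, 0, 0, 0, 0, 0, 1], [0, 0, 0, 0, 0, 0, 1]]
  ]
}}

```text
clock: 3.32
tcp_pos: [0.5671, -0.1905, 0.0552]
tool_rot: [[0.186, 0.982, 0.002], [0.982, -0.186, -0.001], [-0.001, 0.002, -1.0]]
force: [0.7, -0.3, -0.4]
gripper_width: 0.0
grasp_force: 0.0
```

Run:
```python
from h import *
togo(0,-123,.053)
```

```text
t 3.33 deck [   0.8 -138.4] z 0.0552 tool x in deck deg 90.1 F [ 0.7 -0.3 -0.4] w 0.0 q6 -14.5
units [ 0.77 -0.04  0.11]
```

{"method": "play_rows", "body": {
  "plan": [
    [[0.3, -0.15, 0.1, 0, 0, 0, 1], [0.25, 0, 0, 0, 0, 0, 1], [0.25, 0, 0, 0, 0, 0, 1], [0.25, 0, 0, 0, 0, 0, 1], [0.25, 0, 0, 0, 0, 0, 1], [0.25, 0, 0, 0, 0, 0, 1], [0.25, 0, 0, 0, 0, 0, 1], [0.25, 0, 0, 0, 0, 0, 1]]
  ]
}}

```text
clock: 4.32
tcp_pos: [0.5712, -0.1492, 0.0523]
tool_rot: [[0.187, 0.982, -0.0], [0.982, -0.187, -0.0], [-0.0, 0.0, -1.0]]
force: [0.6, 0.3, 1.1]
gripper_width: -0.0004
grasp_force: 0.0
```

{"method": "play_rows", "body": {
  "plan": [
    [[0.25, 0, 0, 0, 0, 0, 1], [0.25, 0, 0, 0, 0, 0, 1], [0.25, 0, 0, 0, 0, 0, 1], [0.25, 0, 0, 0, 0, 0, 1], [0.25, 0, 0, 0, 0, 0, 1], [0.25, 0, 0, 0, 0, 0, 1], [0.25, 0, 0, 0, 0, 0, 1]]
  ]
}}

```text
clock: 5.2
tcp_pos: [0.5786, -0.1169, 0.0535]
tool_rot: [[0.186, 0.982, 0.002], [0.982, -0.186, -0.004], [-0.003, 0.002, -1.0]]
force: [-1.0, -5.1, 3.3]
gripper_width: -0.0001
grasp_force: 2.6
```

Run:
```python
from h import *
togo(-2.5,-21,.053)
s=snapshot('wrist');P=cloud(s).reshape(-1,3);Q=np.array((P[:,:2]-T)@R*1000);z=P[:,2]
m=(abs(Q[:,0]+2.5)<25)&(z>.062)&(z<.078)&(Q[:,1]>-135)&(Q[:,1]<20)
print('lip',np.percentile(Q[m,1],[5,50,95]),np.median(z[m]))
```

```text
t 5.2 deck [ -1.7 -64. ] z 0.0535 tool x in deck deg 90.1 F [-1.  -5.1  3.3] w -0.0001 q6 -7.3
units [ 2.15 -0.04  0.02]
lip [-24.72035145 -14.86732996 -11.7611168 ] 0.0657599813254259
```

Run:
```python
from h import *
s=snapshot('wrist');b=snapshot('side')
cv2.imwrite('pics/w2.png',np.hstack([s['frame'][:,120:520],cv2.resize(b['frame'][170:310,300:440],(400,400))])[...,::-1])
```

```text
(no output)
```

View pics/w2.png

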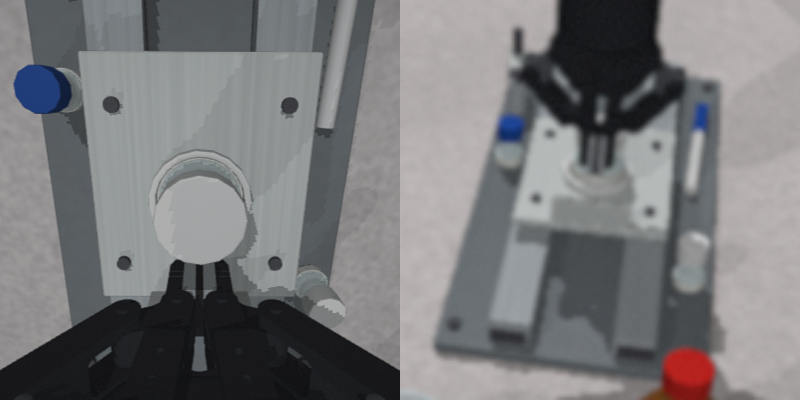

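Run:
```python
from h import *
s=snapshot('wrist');b=snapshot('side');p=get_obs()['tcp_pos']
print('tcp in wrist',proj(s,[p]),'in side',proj(b,[p]), 'cam deck',deck(s['position']),s['position'])
for uv,z in (((200,51),.048),((442,52),.048),((225,295),.048),((418,293),.048),((320,220),.093)):
    print(uv,deck(plane(s,[uv],z)[0]).round(1), s['depth'][uv[1],uv[0]])
P=cloud(b).reshape(-1,3);Q=(P[:,:2]-T)@R*1000;z=P[:,2]
m=(abs(Q[:,0]+2.5)<25)&(z>.055)&(z<.072)&(Q[:,1]>-135)&(Q[:,1]<20)
print(np.histogram(Q[m,1],bins=np.arange(-135,25,10)))
f=b['frame'].copy();u=tuple(int(v) for v in proj(b,[p])[0]);
cv2.circle(f,u,1,(255,0,0),-1)
cv2.imwrite('pics/s3.png',cv2.resize(f[170:290,300:440],(700,600),interpolation=cv2.INTER_CUBIC)[...,::-1])
```

```text
tcp in wrist [[319.85802562 248.33193369]] in side [[366.54468384 236.50272531]] cam deck [-2.91435787 20.57400538] [ 0.59325855 -0.03365915  0.21725477]
(200, 51) [-60.5  40.1] 0.15324889
(442, 52) [56.8 40. ] 0.1536154
(225, 295) [-61.2 -98.4] 0.19758151
(418, 293) [ 59.1 -96.7] 0.22584787
(320, 220) [ -2.3 -29.7] 0.13278328
(array([  0,   0,   1, 160,   0,   0,   2,  35,  66,  35,   7,   1,   0,
         0,   0]), array([-135, -125, -115, -105,  -95,  -85,  -75,  -65,  -55,  -45,  -35,
        -25,  -15,   -5,    5,   15]))
```

View pics/s3.png

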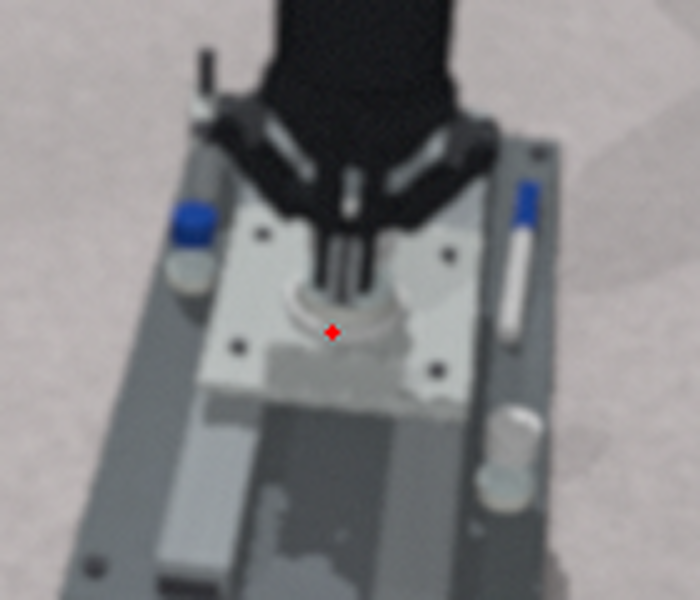

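The view shows the fingers above the board, short of the jar, with the lip at (335,370) behind them. The real tips, at (340,302), sit higher than the reported TCP (red), so they passed over the lip and nudged the jar. I'll measure the tip height from depth before retreating.

Run:
```python
from h import *
o=get_obs();print(o['tcp_pos'],o['qpos'],o['force'],o['gripper_width'])
b=snapshot('side');C=cloud(b)
for v in range(int(170+255/5),int(170+320/5)):
    u=300+340//5; p=C[v,u];print(v,b['frame'][v,u],deck(p).round(1),(p[2]*1000).round(1))
u=368;
s=snapshot('scene');C=cloud(s);P=C.reshape(-1,3);Q=(P[:,:2]-T)@R*1000;dark=s['frame'].reshape(-1,3).max(1)<70
m=(abs(Q[:,0])<25)&(Q[:,1]>-95)&(Q[:,1]<-35)&(P[:,2]>.05)&(P[:,2]<.16)
q=np.c_[Q[m],P[m,2]*1000];print(len(q),q[np.argsort(q[:,2])][:400:25].round(0).tolist())
```

```text
[ 0.57832229 -0.1162322   0.05304534] [-1.81380756e+01  1.84915778e+01  1.03415298e+02 -8.72247877e-02
  5.79816332e+01 -7.32654976e+00] [-0.50951162 -4.8587352   3.34351217] 0.0002555143972648565
221 [72 73 75] [ -1.1 -74.7] 104.4
222 [72 74 77] [ -1.  -72.8] 100.4
223 [70 72 75] [ -0.7 -76.1] 100.1
224 [71 72 76] [ -0.6 -73.4] 95.5
225 [68 69 72] [ -0.4 -74.7] 93.7
226 [65 67 69] [ -0.4 -71.3] 88.5
227 [66 68 70] [ -0.  -75.2] 88.7
228 [66 66 69] [  0.1 -74.9] 85.7
229 [63 65 68] [  0.3 -74.4] 82.6
230 [79 80 82] [  0.4 -73.9] 79.5
231 [111 113 112] [ -0.2 -55.1] 62.8
232 [138 140 136] [ -0.  -54.5] 59.5
233 [148 149 145] [  0.2 -55. ] 57.1
380 [[12.0, -85.0, 50.0], [22.0, -50.0, 52.0], [20.0, -40.0, 55.0], [13.0, -50.0, 57.0], [15.0, -46.0, 64.0], [13.0, -44.0, 69.0], [3.0, -74.0, 78.0], [18.0, -37.0, 85.0], [17.0, -42.0, 91.0], [12.0, -70.0, 100.0], [13.0, -70.0, 119.0], [13.0, -75.0, 127.0], [23.0, -68.0, 133.0], [-7.0, -78.0, 143.0], [-7.0, -80.0, 151.0], [-16.0, -80.0, 159.0]]
```

The tips are at z ≈ 77 mm while the reported TCP z is 53 mm, so the real tips are about 24 mm above it. No harm done: the jar is upright and the board advanced 11 mm. I'll retreat over the lip, lower, and check the tip height again.

{"method": "play_rows", "body": {
  "plan": [
    [[-0.2, 0, -0.3, 0, 0, 0, 1], [-0.5, 0, -0.4, 0, 0, 0, 1], [-1, 0, 0, 0, 0, 0, 1], [-1, 0, 0, 0, 0, 0, 1], [-1, 0, 0, 0, 0, 0, 1], [-0.5, 0, 0.7, 0, 0, 0, 1], [0, 0, 0.6, 0, 0, 0, 1], [0, 0, 0.6, 0, 0, 0, 1], [0, 0, 0, 0, 0, 0, 1], [0, 0, 0, 0, 0, 0, 1]]
  ]
}}

```text
clock: 6.8
tcp_pos: [0.5622, -0.1971, 0.0282]
tool_rot: [[0.186, 0.983, -0.0], [0.983, -0.186, 0.0], [0.0, -0.0, -1.0]]
force: [-0.6, -1.0, 0.5]
gripper_width: -0.0002
grasp_force: 0.0
```

Run:
```python
from h import *
togo(-2.5,-120,.03)
for n in('side','scene'):
    b=snapshot(n);P=cloud(b).reshape(-1,3);Q=(P[:,:2]-T)@R*1000;z=P[:,2]*1000;dk=b['frame'].reshape(-1,3).max(1)<100
    m=(abs(Q[:,0]+2)<10)&(abs(Q[:,1]+145)<20)&(z>35)&(z<110)
    print(n,'tip z',np.sort(z[m])[:12].round(0),np.median(Q[m],0).round(1))
    m=(abs(Q[:,0]+2)<25)&(abs(Q[:,1]+100)<22)&(z>56)&(z<75)
    print('lip',np.median(Q[m],0).round(1),m.sum())
    m=(abs(Q[:,0]+2)<28)&(abs(Q[:,1]+35)<30)&(z>88)&(z<100)
    print('jartop',(np.percentile(Q[m],[3,97],axis=0).mean(0)).round(1),np.median(z[m]).round(1))
```

```text
t 6.8 deck [  -2.8 -145.8] z 0.0282 tool x in deck deg 90.1 F [-0.6 -1.   0.5] w -0.0002 q6 -15.4
units [ 1.29  0.02 -0.09]
side tip z [51. 52. 53. 55. 55. 56. 57. 57. 57. 58. 58. 58.] [  -2.5 -156.7]
lip [  -4.  -100.3] 10Traceback (most recent call last):
  File "<stdin>", line 10, in <module>
    return _quantile_unchecked(
        a, q, axis, out, overwrite_input, method, keepdims, weights)
    return _ureduce(a,
                    func=_quantile_ureduce_func,
    ...<5 lines>...
                    overwrite_input=overwrite_input,
                    method=method)
    r = func(a, **kwargs)
    result = _quantile(arr,
                       quantiles=q,
    ...<2 lines>...
                       out=out,
                       weights=wgt)
    slices_having_nans = np.isnan(arr[-1, ...])
                                  ~~~^^^^^^^^^
IndexError: index -1 is out of bounds for axis 0 with size 0
```

The tip is now at z ≈ 52 mm, level with the lip (48–70 mm), and the lip is at deck y -100. Approach and push.

{"method": "play_rows", "body": {
  "plan": [
    [[0.5, 0, 0, 0, 0, 0, 1], [0.5, 0, 0, 0, 0, 0, 1], [0.4, 0, 0, 0, 0, 0, 1], [0.2, 0, 0, 0, 0, 0, 1], [0.2, 0, 0, 0, 0, 0, 1], [0.2, 0, 0, 0, 0, 0, 1], [0.2, 0, 0, 0, 0, 0, 1]]
  ]
}}

```text
clock: 7.72
tcp_pos: [0.5702, -0.155, 0.0284]
tool_rot: [[0.187, 0.982, 0.0], [0.982, -0.187, -0.001], [-0.001, 0.0, -1.0]]
force: [-0.5, -3.2, -0.8]
gripper_width: 0.0001
grasp_force: 1.6
```

```bash
cat > m.py <<'E'
from h import *
togo(-2.5,-21,.028)
b=snapshot('side');P=cloud(b).reshape(-1,3);Q=(P[:,:2]-T)@R*1000;z=P[:,2]*1000
for x0,x1 in((-50,-35),(32,45)):
    m=(Q[:,0]>x0-2.5)&(Q[:,0]<x1-2.5)&(Q[:,1]>-120)&(Q[:,1]<135)&(z>37)&(z<60)
    print('plate',len(Q[m]),'y',np.percentile(Q[m,1],[2,98]).round(1),'z',np.median(z[m]).round(1))
E
python3 m.py
```

```text
t 7.72 deck [  -2.8 -102.9] z 0.0284 tool x in deck deg 90.0 F [-0.5 -3.2 -0.8] w 0.0001 q6 -11.2
units [4.09 0.02 0.02]
plate 119 y [-92.8  20.8] z 49.3
plate 111 y [-92.3  21.9] z 49.0
```

{"method": "play_rows", "body": {
  "plan": [
    [[0.25, 0, 0, 0, 0, 0, 1], [0.25, 0, 0, 0, 0, 0, 1], [0.25, 0, 0, 0, 0, 0, 1], [0.25, 0, 0, 0, 0, 0, 1], [0.25, 0, 0, 0, 0, 0, 1], [0.25, 0, 0, 0, 0, 0, 1], [0.25, 0, 0, 0, 0, 0, 1], [0.25, 0, 0, 0, 0, 0, 1]]
  ]
}}

```text
clock: 8.78
tcp_pos: [0.5777, -0.1149, 0.0284]
tool_rot: [[0.187, 0.982, 0.0], [0.982, -0.187, -0.0], [-0.0, 0.0, -1.0]]
force: [-1.0, -3.5, 0.6]
gripper_width: -0.0001
grasp_force: 1.9
```

{"method": "play_rows", "body": {
  "plan": [
    [[0.25, 0, 0, 0, 0, 0, 1], [0.25, 0, 0, 0, 0, 0, 1], [0.25, 0, 0, 0, 0, 0, 1], [0.25, 0, 0, 0, 0, 0, 1], [0.25, 0, 0, 0, 0, 0, 1], [0.15, 0, 0, 0, 0, 0, 1]]
  ]
}}

```text
clock: 9.52
tcp_pos: [0.583, -0.0873, 0.0283]
tool_rot: [[0.187, 0.982, 0.0], [0.982, -0.187, -0.0], [-0.0, 0.0, -1.0]]
force: [-0.2, -3.8, 1.1]
gripper_width: -0.0003
grasp_force: 2.0
```

```bash
python3 m.py
```

```text
t 9.53 deck [ -3.  -34.1] z 0.0283 tool x in deck deg 90.0 F [-0.2 -3.8  1.1] w -0.0003 q6 -4.6
units [0.65 0.02 0.02]
plate 111 y [-24.2 100.4] z 49.4
plate 104 y [-23.7 105.1] z 49.3
```

Next, slow steps of about 1.6 mm until the force rises at the notches.

{"method": "play_rows", "body": {
  "plan": [
    [[0.1, 0, 0, 0, 0, 0, 1], [0.1, 0, 0, 0, 0, 0, 1], [0.1, 0, 0, 0, 0, 0, 1], [0.08, 0, 0, 0, 0, 0, 1], [0.08, 0, 0, 0, 0, 0, 1]]
  ]
}}

```text
clock: 10.2
tcp_pos: [0.5842, -0.0774, 0.0278]
tool_rot: [[0.187, 0.982, -0.001], [0.982, -0.187, 0.002], [0.002, -0.001, -1.0]]
force: [0.1, 0.4, 0.8]
gripper_width: 0.0
grasp_force: 0.0
```

{"method": "play_rows", "body": {
  "plan": [
    [[0.08, 0, 0, 0, 0, 0, 1], [0.08, 0, 0, 0, 0, 0, 1]]
  ]
}}

```text
clock: 10.45
tcp_pos: [0.585, -0.0748, 0.0281]
tool_rot: [[0.187, 0.982, -0.0], [0.982, -0.187, 0.001], [0.001, -0.001, -1.0]]
force: [-0.4, 0.2, -0.7]
gripper_width: 0.0002
grasp_force: 0.0
```

```bash
python3 m.py
```

```text
t 10.45 deck [ -3.3 -21.4] z 0.0281 tool x in deck deg 90.0 F [-0.4  0.2 -0.7] w 0.0002 q6 -3.4
units [0.02 0.04 0.  ]
plate 116 y [ -9.7 123.7] z 41.1
plate 108 y [-10.9 122.7] z 41.5
```

The plate dropped from z 49.3 to 41.3 mm at deck y ≈ 57–60 and the contact force went to zero: it's seated. Back off, rise, and head for the keeper.

{"method": "play_rows", "body": {
  "plan": [
    [[-0.5, 0, 0, 0, 0, 0, 1], [-0.7, 0, -0.5, 0, 0, 0, 1], [0, 0, -1, 0, 0, 0, 1], [0, 0, -1, 0, 0, 0, 1], [0, 0, -1, 0, 0, 0, 1], [0, -1, -1, 0, 0, 0, 1], [0.5, -1, -0.5, 0, 0, 0, 1], [1, -1, 0, 0, 0, 0, 1], [1, -1, 0, 0, 0, 0, 1], [1, -1, 0, 0, 0, 0, 1]]
  ]
}}

```text
clock: 11.75
tcp_pos: [0.4955, -0.0107, 0.1299]
tool_rot: [[0.187, 0.982, 0.002], [0.982, -0.187, -0.0], [0.0, 0.002, -1.0]]
force: [0.8, 0.4, 0.9]
gripper_width: 0.0005
grasp_force: 0.0
```

{"method": "play_rows", "body": {
  "plan": [
    [[1, -0.5, 0, 0, 0, 0, 1], [0.5, 0, 0, 0, 0, 0, 1], [0, 0, 0, 0, 0, 0, 1], [0, 0, 0, 0, 0, 0, 1]]
  ]
}}

```text
clock: 12.25
tcp_pos: [0.4919, 0.0192, 0.1287]
tool_rot: [[0.187, 0.982, 0.001], [0.982, -0.187, -0.0], [-0.0, 0.001, -1.0]]
force: [-0.2, -0.1, 0.5]
gripper_width: -0.0004
grasp_force: 0.0
```

Run:
```python
from h import *
import pickle
togo(-125,139,.028)
s=snapshot('wrist');pickle.dump(s,open('w.pkl','wb'));cv2.imwrite('pics/w4.png',s['frame'][...,::-1])
```

```text
t 12.25 deck [-112.4   53.5] z 0.1287 tool x in deck deg 90.0 F [-0.2 -0.1  0.5] w -0.0004 q6 4.9
units [ 4.27 -0.63  5.03]
```

View pics/w4.png

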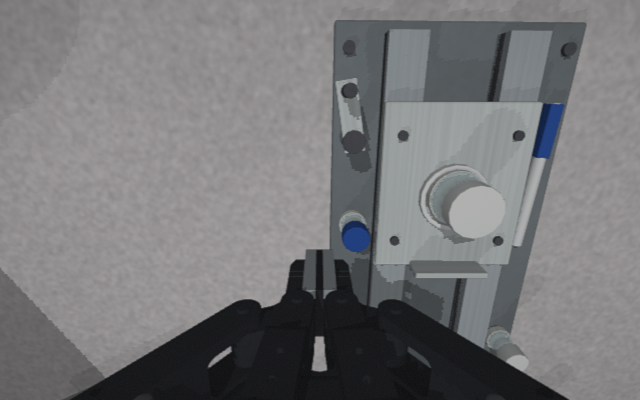

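The board is seated with the jar upright in its ring. The keeper points up-left: its peg top is at (349,91) and the pivot at (355,142).

Run:
```python
from h import *
import pickle
s=pickle.load(open('w.pkl','rb'));C=cloud(s)
for n,uv,z in (('peg',(349,91),.0745),('pivot',(354,142),.05),('plate TL',(387,102),.040),('TR',(548,102),.04),('deckTL',(335,20),.01),('deckTR',(586,22),.01),('vial_a',(356,236),.052)):
    c=C[uv[1],uv[0]];print(n,deck(plane(s,[uv],z)[0]).round(1),'depth',deck(c).round(1),round(c[2]*1000,1))
```

```text
peg [-93.6 139.3] depth [-93.7 139.3] 75.2
pivot [-86.5 103.1] depth [-86.9 103.6] 53.5
plate TL [-61.5 131.9] depth [-61.6 131.9] 40.5
TR [ 60.7 132.1] depth [ 80.1 131.5] 11.7
deckTL [-100.6  192.8] depth [-100.2  194.6] 0.6
deckTR [ 97.3 191.7] depth [103.9 193.4] 1.1
vial_a [-82.2  25.9] depth [-82.3  26.3] 52.7
```

{"method": "play_rows", "body": {
  "plan": [
    [[1, -0.1, 0, 0, 0, 0, 1], [1, -0.1, 0, 0, 0, 0, 1], [1, -0.1, 0, 0, 0, 0, 1], [1, -0.1, 0, 0, 0, 0, 1], [0.1, 0, 0, 0, 0, -0.98, 1], [0, 0, 0, 0, 0, -0.98, 1], [0, 0, 0, 0, 0, -0.98, 1], [0, 0, 0, 0, 0, -0.98, 1], [0, 0, 0, 0, 0, -0.98, 1], [0, 0, 0, 0, 0, -0.98, 1]]
  ]
}}

```text
clock: 13.55
tcp_pos: [0.4991, 0.1011, 0.1282]
tool_rot: [[-0.391, 0.92, -0.0], [0.92, 0.391, -0.0], [-0.0, -0.0, -1.0]]
force: [-0.5, -0.5, 0.0]
gripper_width: 0.0002
grasp_force: 0.0
```

{"method": "play_rows", "body": {
  "plan": [
    [[0, 0, 0, 0, 0, -0.98, 1], [0, 0, 0, 0, 0, -0.98, 1], [0, 0, 0, 0, 0, -0.98, 1], [0, 0, 0, 0, 0, -0.98, 1], [0, 0, 0, 0, 0, -0.98, 1], [0, 0, 0, 0, 0, -0.98, 1], [0, 0, 0, 0, 0, -0.98, 1], [0, 0, 0, 0, 0, -0.98, 1], [0, 0, 0, 0, 0, -0.98, 1], [0, 0, 0, 0, 0, -0.98, 1]]
  ]
}}

```text
clock: 14.8
tcp_pos: [0.4991, 0.1011, 0.1282]
tool_rot: [[-0.982, 0.188, -0.0], [0.188, 0.982, -0.0], [0.0, -0.0, -1.0]]
force: [0.6, -0.8, -0.0]
gripper_width: 0.0003
grasp_force: 0.0
```

{"method": "play_rows", "body": {
  "plan": [
    [[0, 0, 0, 0, 0, -0.98, 1], [0, 0, 0, 0, 0, -0.98, 1], [0, 0, 0, 0, 0, 0, 1], [0, 0, 0, 0, 0, 0, 1]]
  ]
}}

```text
clock: 15.3
tcp_pos: [0.499, 0.1014, 0.1282]
tool_rot: [[-1.0, -0.003, -0.0], [-0.003, 1.0, -0.0], [0.0, -0.0, -1.0]]
force: [0.1, -0.4, 0.1]
gripper_width: 0.0003
grasp_force: 0.0
```

Run:
```python
from h import *
togo(-121.4,135.5,.034)
```

```text
t 15.3 deck [-120.9  135.6] z 0.1282 tool x in deck deg -169.0 F [ 0.1 -0.4  0.1] w 0.0003 q6 -86.6
units [0.03 0.   4.71]
```

{"method": "play_rows", "body": {
  "plan": [
    [[0, 0, 1, 0, 0, 0, 1], [0, 0, 1, 0, 0, 0, 1], [0, 0, 1, 0, 0, 0, 1], [0, 0, 1, 0, 0, 0, 1], [0, 0, 0.7, 0, 0, 0, 1], [-0.2, 0, 0, 0, 0, 0, 1], [-0.2, 0, 0, 0, 0, 0, 1], [-0.2, 0, 0, 0, 0, 0, 1], [0, 0, 0, 0, 0, 0, 1]]
  ]
}}

```text
clock: 16.42
tcp_pos: [0.5119, 0.1019, 0.0351]
tool_rot: [[-1.0, -0.005, 0.002], [-0.005, 1.0, 0.0], [-0.002, 0.0, -1.0]]
force: [1.0, -0.9, 0.3]
gripper_width: -0.0002
grasp_force: 0.0
```

{"method": "play_rows", "body": {
  "plan": [
    [[-0.16, 0.06, 0, 0, 0, 0.8, 1], [-0.16, 0.06, 0, 0, 0, 0.8, 1], [-0.16, 0.06, 0, 0, 0, 0.8, 1], [-0.16, 0.06, 0, 0, 0, 0.8, 1], [-0.16, 0.06, 0, 0, 0, 0.8, 1], [-0.16, 0.06, 0, 0, 0, 0.8, 1]]
  ]
}}

```text
clock: 17.18
tcp_pos: [0.5304, 0.1052, 0.0344]
tool_rot: [[-0.888, 0.459, -0.001], [0.459, 0.888, -0.0], [0.001, -0.001, -1.0]]
force: [-1.3, 0.1, 0.8]
gripper_width: 0.0001
grasp_force: 0.6
```

```bash
cat > k.py <<'E'
from h import *
o=get_obs();M=np.array(o['tool_rot']);d=deck(o['tcp_pos'])-[-86.5,102.5]
t=-R.T@M[:2,0];y=R.T@M[:2,1]
print('t',o['clock'],'theta',np.arctan2(-t[1],t[0]).round(3),'radial',(d@y).round(1),'tang',(d@t).round(1),'z',o['tcp_pos'][2],'F',np.round(o['force'],1),'deck',(d+[-86.5,102.5]).round(1))
for n in('scene','side'):
    s=snapshot(n);P=cloud(s).reshape(-1,3);Q=(P[:,:2]-T)@R*1000;z=P[:,2]*1000
    rr=np.hypot(*(Q-[-86.5,102.5]).T);m=(rr<50)&(z>43)&(z<53)&(rr>12)&(Q[:,0]<-30)
    if m.sum()>3:
        c=np.median(Q[m],0)-[-86.5,102.5];print(n,m.sum(),'keeper',np.arctan2(c[0],c[1]).round(2))
E
python3 k.py
```

```text
t 17.175 theta 0.289 radial 39.7 tang -16.2 z 0.03441971478556925 F [-1.3  0.1  0.8] deck [-90.7 145.2]
scene 63 keeper 0.49
side 52 keeper 0.64
```

{"method": "play_rows", "body": {
  "plan": [
    [[-0.16, 0.06, 0, 0, 0, 0.8, 1], [-0.16, 0.06, 0, 0, 0, 0.8, 1], [-0.16, 0.06, 0, 0, 0, 0.8, 1], [-0.16, 0.06, 0, 0, 0, 0.8, 1], [-0.16, 0.06, 0, 0, 0, 0.8, 1], [-0.16, 0.06, 0, 0, 0, 0.8, 1], [-0.16, 0.06, 0, 0, 0, 0.8, 1], [-0.16, 0.06, 0, 0, 0, 0.8, 1]]
  ]
}}

```text
clock: 18.27
tcp_pos: [0.5553, 0.095, 0.0344]
tool_rot: [[-0.439, 0.898, -0.001], [0.898, 0.439, 0.0], [0.001, -0.0, -1.0]]
force: [-1.1, 1.1, 0.3]
gripper_width: 0.0001
grasp_force: 0.6
```

```bash
python3 k.py
```

```text
t 18.275 theta 0.927 radial 40.2 tang -16.6 z 0.03436209679089366 F [-1.1  1.1  0.3] deck [-64.3 139.9]
scene 66 keeper 1.11
side 72 keeper 1.18
```

{"method": "play_rows", "body": {
  "plan": [
    [[-0.16, 0.05, 0, 0, 0, 0.8, 1], [-0.17, 0.05, 0, 0, 0, 0.8, 1], [-0.17, 0.05, 0, 0, 0, 0.8, 1], [-0.17, 0.05, 0, 0, 0, 0.8, 1], [-0.17, 0.05, 0, 0, 0, 0.8, 1], [-0.16, 0.05, 0, 0, 0, 0.8, 1], [-0.16, 0.05, 0, 0, 0, 0.8, 1], [0, 0, 0, 0, 0, 0, 1]]
  ]
}}

```text
clock: 19.38
tcp_pos: [0.5678, 0.074, 0.0346]
tool_rot: [[0.101, 0.995, 0.001], [0.995, -0.101, 0.0], [0.0, 0.001, -1.0]]
force: [-0.1, -0.1, -1.4]
gripper_width: -0.0001
grasp_force: 0.3
```

{"method": "play_rows", "body": {
  "plan": [
    [[-0.1, 0.04, 0, 0, 0, 0.5, 1], [-0.08, 0, 0, 0, 0, 0.3, 1], [0, 0, 0, 0, 0, 0, 1]]
  ]
}}

```text
clock: 19.75
tcp_pos: [0.5679, 0.0703, 0.0345]
tool_rot: [[0.182, 0.983, 0.001], [0.983, -0.182, 0.0], [0.0, 0.001, -1.0]]
force: [0.5, 0.3, 0.4]
gripper_width: 0.0001
grasp_force: 0.5
```

```bash
python3 k.py
```

```text
t 19.75 theta 1.565 radial 39.3 tang -15.2 z 0.03452063070605704 F [0.5 0.3 0.4] deck [-47.3 118. ]
scene 61 keeper 1.71
side 68 keeper 1.81
```

{"method": "play_rows", "body": {
  "plan": [
    [[-0.05, 0, 0, 0, 0, 0, 1], [-0.05, 0, 0, 0, 0, 0, 1], [0, 0, 0, 0, 0, 0, 1]]
  ]
}}

```text
clock: 20.23
tcp_pos: [0.5678, 0.0695, 0.0345]
tool_rot: [[0.183, 0.983, 0.001], [0.983, -0.183, 0.002], [0.002, 0.001, -1.0]]
force: [2.2, 4.2, -0.3]
gripper_width: -0.0001
grasp_force: 2.7
```

{"method": "play_rows", "body": {
  "plan": [
    [[-0.05, 0, 0, 0, 0, 0, 1], [-0.05, 0, 0, 0, 0, 0, 1], [0, 0, 0, 0, 0, 0, 1]]
  ]
}}

```text
clock: 20.6
tcp_pos: [0.5677, 0.0693, 0.0346]
tool_rot: [[0.184, 0.983, 0.002], [0.983, -0.184, 0.005], [0.006, 0.001, -1.0]]
force: [2.6, 11.0, -0.2]
gripper_width: -0.0003
grasp_force: 5.1
```

The force climbs to 11 N with no further motion: the keeper is at its stop. Back away from the peg, rise and inspect.

{"method": "play_rows", "body": {
  "plan": [
    [[0.3, 0, 0, 0, 0, 0, 1], [0.7, 0, 0, 0, 0, 0, 1], [0.3, 0, -0.5, 0, 0, 0, 1], [0, 0, -1, 0, 0, 0, 1], [0, 0, -1, 0, 0, 0, 1], [0, 0, -1, 0, 0, 0, 1], [0, 0, -1, 0, 0, 0, 1], [-1, -1, 0, 0, 0, 0, 1], [-1, -1, 0, 0, 0, 0, 1], [-1, -1, 0, 0, 0, 0, 1]]
  ]
}}

```text
clock: 21.85
tcp_pos: [0.5013, 0.0433, 0.1254]
tool_rot: [[0.183, 0.983, 0.001], [0.983, -0.183, -0.0], [-0.0, 0.001, -1.0]]
force: [-0.4, -0.1, -0.5]
gripper_width: -0.0
grasp_force: 0.0
```

{"method": "play_rows", "body": {
  "plan": [
    [[-1, 0, 0, 0, 0, 0, 1], [0, 0, 0, 0, 0, 0, 1], [0, 0, 0, 0, 0, 0, 1]]
  ]
}}

```text
clock: 22.22
tcp_pos: [0.4987, 0.0245, 0.125]
tool_rot: [[0.183, 0.983, 0.001], [0.983, -0.183, 0.0], [0.001, 0.001, -1.0]]
force: [0.0, 0.0, 1.0]
gripper_width: -0.0001
grasp_force: 0.0
```

```bash
python3 m.py
python3 - <<'E'
from h import *
s=snapshot('wrist');cv2.imwrite('pics/w5.png',s['frame'][...,::-1])
E
```

```text
t 22.23 deck [-106.7   60. ] z 0.125 tool x in deck deg 90.2 F [0. 0. 1.] w -0.0001 q6 5.3
units [-4.07  5.19  4.85]
plate 195 y [ -9. 120.] z 41.5
plate 170 y [-10.5 125.8] z 41.4
```

View pics/w5.png

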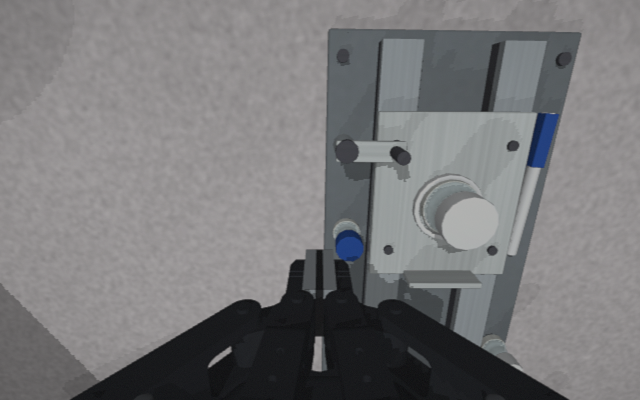

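The keeper, pivot (346,151) to peg (400,156), lies straight across the board's edge. The board is still down, with its plate at z 41.4 mm, and the jar stands in its ring at (455,210). The robot is clear of everything, so I'm handing in.

```bash
python3 -c "
from plant import r
print(r.hand_in())"
```

```text
the job is handed in; nothing more can be done
None
```

The job is handed in (no verdict returned): the board is down in its notches and the keeper is against its stop across the edge; early on, the fingertips passed over the lip and pushed the jar, moving the board about 11 mm, but the jar still stands in its ring and I saw no bystander moved.

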